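Slide the shelf board home in the bench rack

TASK

The shelf board of the small plywood bench rack has been left partly pulled out towards you, with a bin of parts standing on it. With your fingertips against its front lip, push the board gently back along its two rails until you feel the batten under its far edge drop into the notch in each rail and the board lies flat, then take your hand clear away. Do not lift the board or ram it, and leave the bin and the other things on the bench untouched.

Things in the scene. Friction and masses are not known exactly. Their poses are not given: they have to be found in the camera images.
- rack: Fixed plywood bench rack, open at front, back and top: two side panels 240 long, 12 thick, 165 high, 300 apart inside. Origin: centre of its underside, on the bench; x runs from front to back (the way the board is pushed in), y to the left. Along each panel a rail 22 wide, x = -120 to +120, its top 125 high, with one upright-walled notch in it, x = +67 to +93 and 10 deep.
- board: Loose plywood shelf board across the rails, 0.44 to 0.72 kg: panel 200 (x) by 292 (y) by 12 thick; origin: centre of its underside, x to the far edge. Along its front edge a lip 14 thick, from the underside to 26 above. Pulled out, it rides on the batten, far edge up by about 3 degrees, and slides with 4 to 16 N. Home, it lies flat at rack x = -12 to -4; at the start it is 45 to 85 short of that.
- lip (a point): Middle of the front face (towards the robot) of the board's lip, where it is pushed: board x = -100, 13 above the board's underside and 13 below the lip's top edge. Home, it is 138 high, at rack x = -112 to -104.
- batten_left (a point): Underside of the batten over the left rail (board x = +88, y = +139, z = -7). The batten, 18 wide in x and 7 high, crosses under the board's far edge from rail to rail. On the rail this point is about 125 high; dropped in the notch, 118 high and at rack x = +76 to +84. The notch's far wall then stops the push.
- batten_right (a point): The same over the right rail (board x = +88, y = -139, z = -7).
- bin: Dark grey open parts bin 100 (x) by 85 (y) by 60 high, standing loose on the board behind the lip, its front wall at least 60 behind the lip's front face. Not to be touched. Origin: centre of its underside.
- t_key: T-handled hex key lying on the bench right of the rack, yellow handle 114 long along its x, shank 130 to -y; origin at the middle of the handle, underside.
- driver: Red-handled screwdriver 200 long, 26 high at the handle, lying on the bench left of the rack; origin at mid-length on the bench, its x from handle to tip.
- lens: Black camera lens standing on the bench left of the rack, 66 across and 66 high; origin under its centre.
- wheel_bin: Dark grey bin 130 by 100 by 75 high with green wheels, on the bench right of the rack; origin under its centre.
- battery: Black tool battery 75 by 50 by 52 high on the bench in front of the rack, to the left; origin under its centre.
- gear: Green gear lying on the bench in front of the rack, to the right, 68 across and 16 high; origin under its centre.

How it is judged:
At the end, for the whole second after the job is handed in: The batten's underside is at least 4 mm below the rail tops at both rails and between x = 72 and 88 mm of the rack, the board lies flat on the rails within 0.02 rad, its lip up at its proper height, at rest; the bin stands upright on it, at rest (z of each of batten_left, batten_right in the frame of rack below 0.121 m and x of batten_left in the frame of rack between 0.072 and 0.088 m and x of batten_right in the frame of rack between 0.072 and 0.088 m and angle between the z axis of board and the z axis of rack, either way round below 0.02 rad and z of lip in the frame of rack above 0.133 m and linear speed of each of board, bin below 0.01 m/s and angle between bin's own z axis and vertical below 0.1 rad and z of bin in the frame of board between 0.006 and 0.02 m); the robot touches nothing.
It fails at once if the board is lifted off the rails (its middle more than 20 mm, or an end of its batten more than 12 mm, above the rail tops) (height (world z) of board above 0.145 m or height (world z) of any of batten_left, batten_right above 0.137 m).
It fails at once if the board is rammed (more than 60 N between fingers and board) (contact force between the fingers and board above 60 N).
It fails at once if the bin on the board is touched by the robot or tips by more than 0.3 rad (contact force between any of the fingers, the arm and bin above 1 N or angle between bin's own z axis and vertical above 0.3 rad).
It fails at once if another thing on the bench is moved by more than 20 mm (distance of any of t_key, driver, lens, wheel_bin, battery, gear from where it was at the start of the episode above 0.02 m).
It also fails if it takes over 38 s, if anything falls off the work surface, if the arm or the gripper's body presses on something with over 40 N, if the wrist force passes 120 N, or if a joint passes its speed limit or range.

ROBOT

A 7-joint arm with a two-finger parallel gripper is mounted at the origin on the work surface. World frame = base frame: x ahead of the robot, y to its left, z up, the work surface at z = 0. Lengths are in m, angles in rad, forces in N, time in s.
With the tool pointing down it reaches from about 0.425 to 0.875 m from the base axis. Payload 4.7 kg.
Tool frame: the origin (TCP) lies at the very end of the fingers, on their centre line; the grasp point (between the pads) lies 19 mm behind it; z points along the fingers, y is the line along which they close (so a half turn about z gives the same grasp; the last joint's range is limited). The gripper opens to 87 mm and grips with 3 to 60 N. Pads are 19 mm wide; open, the fingers measure 117 mm over their backs; the gripper's body (75 mm by 190 mm) begins 51 mm behind the grasp point.
Start: joints at [-1.192, 0.321, -0.07, 1.45, 0.023, 1.371, -0.057], TCP at [0.232, 0.607, 0.223] pointing down, gripper open.
Joint ranges: [-2.86, 2.86], [-0.3, 2.09], [-1.38, 1.24], [0.06, 2.45], [-1.56, 4.7], [0.09, 2.05], [-2.69, 2.69]. Speed limits (rad/s): [2.57, 2.57, 3.14, 3.14, 3.14, 3.14, 3.14].

INTERFACE

Orientations are given as a rotation vector (axis times angle).
In Python, from bench import ctrl gives the robot as it stands.
- The arm moves only by the tool jog_arm, never from a script. Its argument "commands" is a list of rows, each a list of 7 numbers: the opening, from 0 (shut) to 1 (fully open), then the shift along the world's x, y, z scaled (see below), then the turn, a rotation vector about the world's x, y, z scaled (see below). A call has exactly 5 rows; each row is the pose to reach, as a shift and turn from the pose commanded when the call began; what a row does not reach only later rows make up. The controller multiplies each number of a shift by 0.5 m and each number of a turn by 30 degrees. A row lasts 1/12 s, in which the tool goes at most 41.7 mm and 7.16 degrees, less where a joint would pass 70% of its speed; a pose out of reach is approached as far as the arm can. A call with a number of a shift or a turn outside -1 to 1 is refused whole. A call with a gripper value outside its range is refused whole. The fingers move at their own pace and stop on an object; "grip_force" is the grip in N (left out, the last holds). Time passes only in rows, so rows that repeat a pose let the fingers close, or fill a call up. It gives the time, the measured TCP pose, the force, the opening and the grip force at its end, in the units of the state.
- ctrl.get_state(): the state, without advancing time (a new reading comes with each control period).
- ctrl.get_image(name): name is "side" or "top"; returns a dict with "frame" (480x640x3 uint8, red, green, blue), "vfov" (degrees; the focal length in pixels is half the picture's height over the tangent of half this angle, whatever the lens; pixels are square), "cx", "cy" (the principal point, pixels), "distortion" ([k1, k2, p1, p2, k3] as OpenCV has them; the pictures are not rectified), "camera_from_world" (4x4, takes a point from world to camera coordinates). Camera axes: x right, y down, z forward; pixel columns grow to the right and rows downward; lengths in m; the calibration is good to about 2 mm. A picture is of the moment at which its call begins. There is no depth.
- ctrl.close_job(): hands the job in; it is judged then, once.
The state is a dict: "time": time; "joint_positions": joint angles; "qd": joint speeds; "joint_torque": joint torques, N m; "position": TCP position; "tool_rot": TCP orientation; "ft_force": force on the tool from outside, world axes, zero at the start; "torque": the same for the moment, N m; "grip_width": opening from 0.0 (shut) to 1.0 (fully open); "grip_force": force on a finger pad.
Only numpy, scipy, OpenCV 4.12 (cv2) and the standard library are available. Lean on these libraries where they do the work, as an engineer would, in place of code of your own. Each camera call takes 0.05 s, during which the arm holds its last target. There are 200 camera calls.

## Working session

There is one attempt and no reset: what is moved stays moved. The work goes in short steps, Python scripts to look and compute and a tool call to move; the robot and the scene stay as the last step left them, time stands still between calls to the robot, and variables do not carry over. Pictures are saved under pics/ and viewed, at most 10 in all, crops included, and the job is handed in when it is done.

Besides the shell and the picture viewer there is one more tool, called after "Emit:" by a JSON object that holds its "op" and its "data", one argument or row to a line. jog_arm: Moves the arm, as the interface text tells. Shifts and turns lie within -1 to 1; 1 stands for 0.5 m of shift or 30 degrees of turn. Its arguments: {"type":"object","properties":{"commands":{"type":"array","items":{"type":"array","items":{"type":"number","minimum":-1,"maximum":1}}},"grip_force":{"type":"number"}},"required":["commands"]}

```bash
mkdir -p pics
cat > h.py <<'E'
import numpy as np, cv2
from bench import ctrl
def cam(n):
    d=ctrl.get_image(n); f=240/np.tan(np.radians(d["vfov"])/2)
    d["K"]=np.array([[f,0,d["cx"]],[0,f,d["cy"]],[0,0,1]]); d["D"]=np.array(d["distortion"],float); d["T"]=np.array(d["camera_from_world"]); return d
def ray(d,px,z):
    px=np.array(px,float).reshape(-1,1,2)
    u=cv2.undistortPoints(px,d["K"],d["D"]).reshape(-1,2)
    R,t=d["T"][:3,:3],d["T"][:3,3]; c=-R.T@t
    v=np.c_[u,np.ones(len(u))]@R
    return c+v*((z-c[2])/v[:,2])[:,None]
def proj(d,P):
    return cv2.projectPoints(np.array(P,float).reshape(-1,1,3),cv2.Rodrigues(d["T"][:3,:3])[0],d["T"][:3,3],d["K"],d["D"])[0].reshape(-1,2)
E
python3 - <<'E'
from h import *
for n in("top","side"):
    d=cam(n); cv2.imwrite(f"pics/{n}0.png",d["frame"][...,::-1]); T=d["T"]; print(n,-T[:3,:3].T@T[:3,3],T[:3,:3].round(2).tolist(),d["vfov"])
s=ctrl.get_state(); print(s["time"],s["position"],s["tool_rot"],s["ft_force"],s["grip_width"])
E
```

```text
top [0.37769276 0.05334587 1.13062761] [[0.02, -1.0, -0.01], [-0.98, -0.02, -0.2], [0.2, 0.01, -0.98]] 54.75371039404888
side [ 0.42327731 -0.53236263  0.82254179] [[0.97, -0.23, 0.0], [-0.17, -0.74, -0.65], [0.15, 0.63, -0.76]] 50.46776199003716
0.1 [0.23177152 0.6067671  0.22159749] [-5.69769703e-01 -3.08929402e+00  2.57938296e-03] [ 0.42289439  0.15341124 -0.52668724] 1.002238849292518
```

View pics/top0.png

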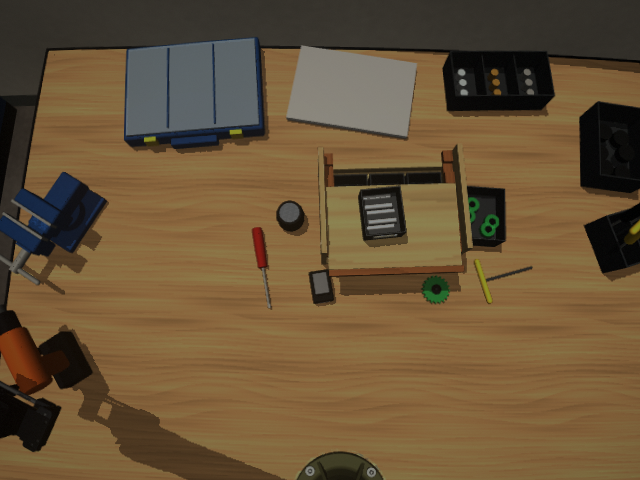

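View pics/side0.png

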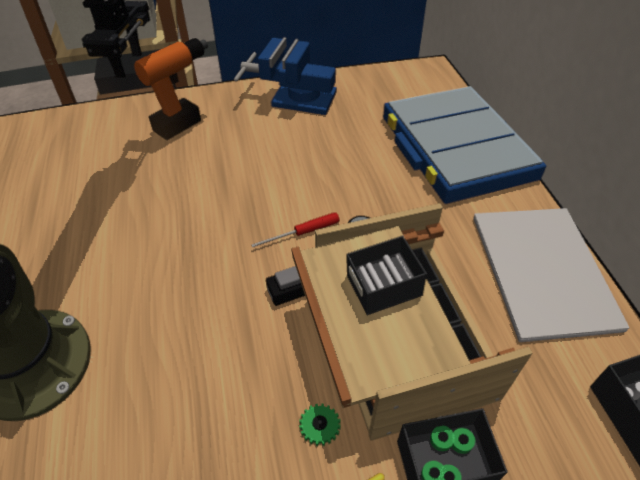

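The top view shows the rack at about x 320–470, y 147–265 px. The reddish lip runs from (328,270) to (466,266), with the battery at (320,287) and the gear at (436,290) in front of it. The bin is at (381,213), left of centre. I'll crop in to pick the corners.

Run:
```python
from h import *
d=cam("top"); im=d["frame"][...,::-1]
c=cv2.resize(im[135:310,295:495],None,fx=4,fy=4,interpolation=cv2.INTER_CUBIC)[:600]
cv2.imwrite("pics/crop.png",c)
hsv=cv2.cvtColor(np.ascontiguousarray(im),cv2.COLOR_BGR2HSV)
for p in[(270,400),(267,345),(240,440),(275,400)]: print(p,hsv[p],im[p])
```

```text
(270, 400) [ 12 176 103] [ 32  61 103]
(267, 345) [ 21 121 139] [ 73 119 139]
(240, 440) [ 23 116 139] [ 76 124 139]
(275, 400) [ 16 147  80] [34 58 80]
```

View pics/crop.png

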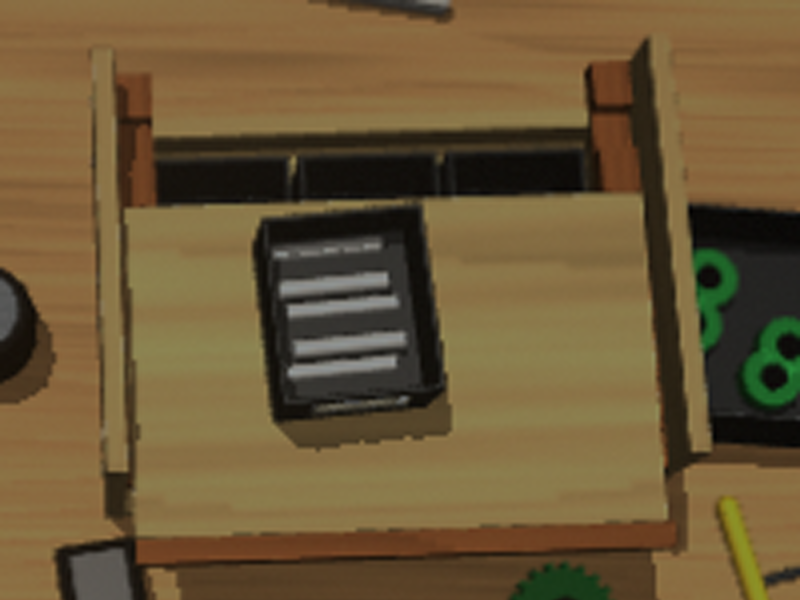

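Run:
```python
from h import *
d=cam("top")
q=lambda l:np.array(l)/4+[295-.4,135-.4]
P=ray(d,q([(92,47),(113,47),(107,472),(128,470),(650,38),(668,38),(690,452),(710,450)]),.165); print(P.round(4))
L,R=P[:4],P[4:]
fm=P[[2,3,6,7]].mean(0); bm=P[[0,1,4,5]].mean(0)
u=(bm-fm)[:2]; n=np.hypot(*u); u/=n; yaw=np.arctan2(u[1],u[0]); v=P[[0,1,2,3]].mean(0)-P[4:].mean(0)
yw2=np.arctan2(-v[0],v[1]); ctr=(fm+bm)/2; print("len",n,"gap",np.hypot(*v[:2]),"yaw",yaw,yw2,"ctr",ctr)
w=np.array([-u[1],u[0]])
tor=lambda X:np.c_[(X[:,:2]-ctr[:2])@u,(X[:,:2]-ctr[:2])@w]
print("lip front at z.147 (bottom of red), lip back top at .151")
B=ray(d,q([(138,563),(676,549)]),.125); T=ray(d,q([(136,540),(676,522)]),.150)
B2=ray(d,q([(138,563),(676,549)]),.150)
print(B,tor(B)); print(T,tor(T)); print("B2",tor(B2)) 
F=ray(d,q([(126,208),(643,195)]),.147); print("far edge",tor(F))
b=ray(d,q([(260,222),(420,205),(443,390),(277,420)]),.2); print("bin",tor(b))
for n,p in dict(gear=(436,290),bat=(321,287)).items(): print(n,ray(d,[p],.04))
```

```text
[[ 0.7865  0.0673  0.165 ]
 [ 0.7868  0.0556  0.165 ]
 [ 0.5469  0.054   0.165 ]
 [ 0.5483  0.043   0.165 ]
 [ 0.7999 -0.245   0.165 ]
 [ 0.8002 -0.2552  0.165 ]
 [ 0.5643 -0.2566  0.165 ]
 [ 0.5656 -0.2675  0.165 ]]
len 0.23739978305550052 gap 0.3114670441433929 yaw 0.052534813998238915 0.04929068605929432 ctr [ 0.6747936 -0.100558   0.165    ]
lip front at z.147 (bottom of red), lip back top at .151
[[ 0.50395926  0.03610378  0.125     ]
 [ 0.51754395 -0.25950851  0.125     ]] [[-0.16342244  0.14544385]
 [-0.1653793  -0.15047393]]
[[ 0.51312645  0.03781745  0.15      ]
 [ 0.52869317 -0.25227435  0.15      ]] [[-0.15417792  0.14667379]
 [-0.15386559 -0.14383521]]
B2 [[-0.1665346   0.14603673]
 [-0.16844281 -0.14252451]]
far edge [[ 0.0318593   0.14566691]
 [ 0.03114987 -0.14358019]]
bin [[ 0.00474258  0.07698327]
 [ 0.01160285 -0.00773578]
 [-0.08827636 -0.01292668]
 [-0.10136324  0.07344962]]
gear [[ 0.48492764 -0.21841234  0.04      ]]
bat [[0.48662077 0.05322238 0.04      ]]
```

Measurements agree with the given sizes: panel length 0.237 m and spacing 0.311 m. The rack centre is at about (0.675, -0.1006) with yaw 0.051, and the lip front is at rack x ≈ -0.167, so the push is about 58 mm. I'll move in with the fingers open across the lip, both tips pushing.

Emit:
{"op": "jog_arm", "data": {
  "commands": [
    [1,0.04,-0.07,0.01,0,0,0.05],
    [1,0.08,-0.14,0.02,0,0,0.1],
    [1,0.12,-0.21,0.03,0,0,0.15],
    [1,0.16,-0.28,0.04,0,0,0.2],
    [1,0.2,-0.35,0.04,0,0,0.26]
  ]
}}

```text
time: 0.62
position: [0.3328, 0.4308, 0.2435]
tool_rot: [0.356, 3.121, 0.002]
ft_force: [1.4, -0.1, -0.2]
grip_width: 0.997
grip_force: 0.0
```

Emit:
{"op": "jog_arm", "data": {
  "commands": [
    [1,0.04,-0.07,0,0,0,0.05],
    [1,0.08,-0.14,0,0,0,0.1],
    [1,0.11,-0.21,0,0,0,0.15],
    [1,0.14,-0.28,0,0,0,0.2],
    [1,0.16,-0.35,0,0,0,0.26]
  ]
}}

```text
time: 1.03
position: [0.4129, 0.255, 0.2425]
tool_rot: [0.145, 3.138, 0.0]
ft_force: [0.1, 0.3, -0.4]
grip_width: 1.001
grip_force: 0.0
```

Emit:
{"op": "jog_arm", "data": {
  "commands": [
    [1,0.02,-0.07,0,0,0,0.05],
    [1,0.04,-0.14,0,0,0,0.1],
    [1,0.06,-0.21,0,0,0,0.15],
    [1,0.07,-0.28,0,0,0,0.2],
    [1,0.08,-0.35,0,0,0,0.27]
  ]
}}

```text
time: 1.45
position: [0.4519, 0.0803, 0.2426]
tool_rot: [-0.078, 3.14, 0.001]
ft_force: [0.9, -0.0, -0.0]
grip_width: 0.996
grip_force: 0.0
```

Emit:
{"op": "jog_arm", "data": {
  "commands": [
    [1,0.01,-0.08,0,0,0,0],
    [1,0.01,-0.16,0,0,0,0],
    [1,0.01,-0.24,0,0,0,0],
    [1,0.01,-0.32,0,0,0,0],
    [1,0.012,-0.382,0,0,0,0]
  ]
}}

```text
time: 1.87
position: [0.4571, -0.1124, 0.2428]
tool_rot: [-0.072, 3.14, -0.0]
ft_force: [0.4, -0.4, 0.5]
grip_width: 1.002
grip_force: 0.0
```

Emit:
{"op": "jog_arm", "data": {
  "commands": [
    [1,0,0,-0.06,0,0,0],
    [1,0,0,-0.12,0,0,0],
    [1,0,0,-0.18,0,0,0],
    [1,0,0,-0.22,0,0,0],
    [1,0,0,-0.22,0,0,0]
  ]
}}

```text
time: 2.28
position: [0.4544, -0.1084, 0.1286]
tool_rot: [0.076, -3.133, -0.0]
ft_force: [-0.7, 0.2, -0.1]
grip_width: 1.0
grip_force: 0.0
```

Run:
```python
from h import *
s=ctrl.get_state(); print(s["position"],s["ft_force"])
d=cam("side"); im=d["frame"][...,::-1]
print(proj(d,[s["position"]]))
cv2.imwrite("pics/s1.png",im)
```

```text
[ 0.45440472 -0.10842798  0.12858947] [-0.65204727  0.24514073 -0.08953605]
[[279.65488704 331.0429403 ]]
```

View pics/s1.png

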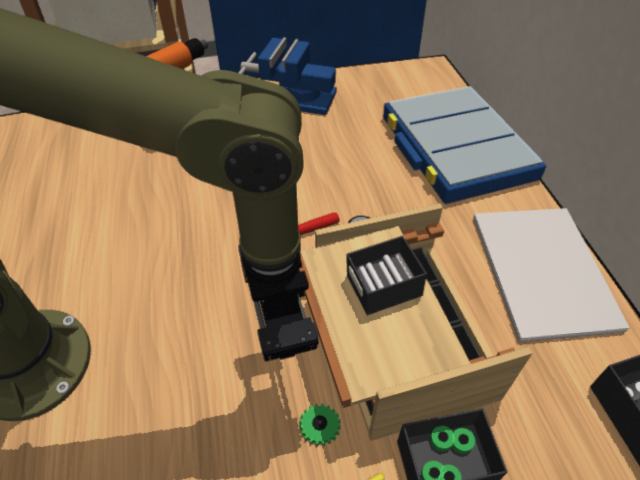

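The side view shows the gripper in front of the lip at about (285,335) px, square to it and clear of the gear at (320,425) and the bin. Next I close the gap.

Emit:
{"op": "jog_arm", "data": {
  "commands": [
    [1,0.014,0,0.004,0,0,0],
    [1,0.028,0,0.004,0,0,0],
    [1,0.042,0,0.004,0,0,0],
    [1,0.056,0,0.004,0,0,0],
    [1,0.064,0,0.004,0,0,0]
  ]
}}

```text
time: 2.75
position: [0.4918, -0.1087, 0.1355]
tool_rot: [-0.078, 3.139, -0.001]
ft_force: [-0.1, -0.6, 0.0]
grip_width: 1.001
grip_force: 0.0
```

Emit:
{"op": "jog_arm", "data": {
  "commands": [
    [1,0.004,0,0,0,0,0],
    [1,0.008,0,0,0,0,0],
    [1,0.012,0.001,0,0,0,0],
    [1,0.016,0.001,0,0,0,0],
    [1,0.02,0.001,0,0,0,0]
  ]
}}

```text
time: 3.17
position: [0.4983, -0.1082, 0.1342]
tool_rot: [0.078, -3.137, -0.001]
ft_force: [-8.5, 0.1, 5.3]
grip_width: 1.003
grip_force: 4.0
```

Contact came where expected, at TCP x ≈ 0.498. I'll push slowly and watch the force.

Emit:
{"op": "jog_arm", "data": {
  "commands": [
    [1,0.004,0,0.001,0,0,0],
    [1,0.008,0,0.002,0,0,0],
    [1,0.012,0.001,0.002,0,0,0],
    [1,0.016,0.001,0.002,0,0,0],
    [1,0.02,0.001,0.002,0,0,0]
  ]
}}

```text
time: 3.58
position: [0.5062, -0.1078, 0.1348]
tool_rot: [0.076, -3.132, -0.002]
ft_force: [-10.5, -0.6, 5.3]
grip_width: 0.996
grip_force: 5.1
```

Emit:
{"op": "jog_arm", "data": {
  "commands": [
    [1,0.004,0,0.001,0,0,0],
    [1,0.008,0,0.002,0,0,0],
    [1,0.012,0.001,0.003,0,0,0],
    [1,0.016,0.001,0.003,0,0,0],
    [1,0.02,0.001,0.003,0,0,0]
  ]
}}

```text
time: 4.0
position: [0.5191, -0.1072, 0.1364]
tool_rot: [0.077, -3.138, -0.0]
ft_force: [-3.7, -0.2, -2.4]
grip_width: 1.0
grip_force: 1.7
```

Emit:
{"op": "jog_arm", "data": {
  "commands": [
    [1,0.004,0,0.001,0,0,0],
    [1,0.008,0,0.002,0,0,0],
    [1,0.012,0.001,0.002,0,0,0],
    [1,0.016,0.001,0.002,0,0,0],
    [1,0.02,0.001,0.002,0,0,0]
  ]
}}

```text
time: 4.42
position: [0.53, -0.1067, 0.1382]
tool_rot: [0.077, -3.14, -0.0]
ft_force: [-5.0, -0.7, -1.0]
grip_width: 1.0
grip_force: 2.4
```

Emit:
{"op": "jog_arm", "data": {
  "commands": [
    [1,0.004,0,0,0,0,0],
    [1,0.008,0,0,0,0,0],
    [1,0.012,0.001,0,0,0,0],
    [1,0.016,0.001,0,0,0,0],
    [1,0.02,0.001,0,0,0,0]
  ]
}}

```text
time: 4.83
position: [0.5396, -0.1064, 0.1385]
tool_rot: [0.077, -3.14, -0.0]
ft_force: [-6.5, -0.3, 1.2]
grip_width: 1.004
grip_force: 3.4
```

Emit:
{"op": "jog_arm", "data": {
  "commands": [
    [1,0.002,0,0,0,0,0],
    [1,0.004,0,0,0,0,0],
    [1,0.006,0,0,0,0,0],
    [1,0.008,0,0,0,0,0],
    [1,0.01,0.001,0,0,0,0]
  ]
}}

```text
time: 5.25
position: [0.5445, -0.1062, 0.1387]
tool_rot: [0.076, -3.14, 0.0]
ft_force: [-7.1, -0.1, 2.4]
grip_width: 1.001
grip_force: 3.4
```

Emit:
{"op": "jog_arm", "data": {
  "commands": [
    [1,0.002,0,0,0,0,0],
    [1,0.004,0,0,0,0,0],
    [1,0.006,0,0,0,0,0],
    [1,0.008,0,0,0,0,0],
    [1,0.008,0.001,0,0,0,0]
  ]
}}

```text
time: 5.67
position: [0.549, -0.1059, 0.1387]
tool_rot: [0.076, -3.141, 0.001]
ft_force: [-5.3, -1.4, 0.4]
grip_width: 0.999
grip_force: 2.9
```

Now 2.5 mm per call, feeling for the drop and the stop.

Emit:
{"op": "jog_arm", "data": {
  "commands": [
    [1,0.001,0,0,0,0,0],
    [1,0.002,0,0,0,0,0],
    [1,0.003,0,0,0,0,0],
    [1,0.004,0,0,0,0,0],
    [1,0.005,0,0,0,0,0]
  ]
}}

```text
time: 6.08
position: [0.5512, -0.1057, 0.1387]
tool_rot: [0.076, -3.14, -0.0]
ft_force: [-6.4, 0.2, 1.8]
grip_width: 1.002
grip_force: 3.3
```

Emit:
{"op": "jog_arm", "data": {
  "commands": [
    [1,0.001,0,0,0,0,0],
    [1,0.002,0,0,0,0,0],
    [1,0.003,0,0,0,0,0],
    [1,0.004,0,0,0,0,0],
    [1,0.005,0,0,0,0,0]
  ]
}}

```text
time: 6.5
position: [0.5543, -0.1055, 0.1388]
tool_rot: [-0.076, 3.14, 0.0]
ft_force: [-6.6, -0.2, 4.3]
grip_width: 1.003
grip_force: 3.0
```

Emit:
{"op": "jog_arm", "data": {
  "commands": [
    [1,0.001,0,0,0,0,0],
    [1,0.002,0,0,0,0,0],
    [1,0.003,0,0,0,0,0],
    [1,0.004,0,0,0,0,0],
    [1,0.004,0,0,0,0,0]
  ]
}}

```text
time: 6.92
position: [0.555, -0.1055, 0.1388]
tool_rot: [0.076, -3.138, -0.001]
ft_force: [-8.1, -0.3, 6.2]
grip_width: 0.998
grip_force: 4.5
```

Run:
```python
from h import *
d=cam("side"); im=d["frame"][...,::-1]
cv2.imwrite("pics/s2.png",cv2.resize(im[200:440,260:560],None,fx=2.5,fy=2.5,interpolation=cv2.INTER_CUBIC))
```

```text
(no output)
```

View pics/s2.png

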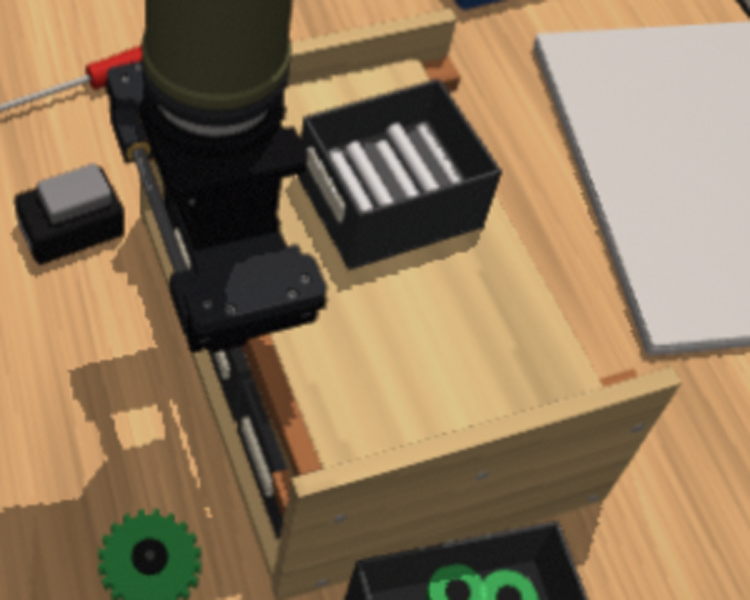

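The crop shows the board inside the panels with its far edge near the back, around (600,380) px, and the bin upright and clear of the gripper. It doesn't show whether the batten has dropped, so I keep going gently.

Emit:
{"op": "jog_arm", "data": {
  "commands": [
    [1,0.001,0,0.001,0,0,0],
    [1,0.002,0,0.001,0,0,0],
    [1,0.003,0,0.002,0,0,0],
    [1,0.004,0,0.002,0,0,0],
    [1,0.004,0,0.002,0,0,0]
  ]
}}

```text
time: 7.38
position: [0.5578, -0.1053, 0.1389]
tool_rot: [0.077, -3.14, -0.0]
ft_force: [-4.2, -0.3, -1.3]
grip_width: 1.0
grip_force: 2.2
```

Emit:
{"op": "jog_arm", "data": {
  "commands": [
    [1,0.001,0,0,0,0,0],
    [1,0.002,0,0,0,0,0],
    [1,0.003,0,0,0,0,0],
    [1,0.004,0,0,0,0,0],
    [1,0.004,0,0,0,0,0]
  ]
}}

```text
time: 7.8
position: [0.5601, -0.1052, 0.139]
tool_rot: [-0.077, 3.14, 0.0]
ft_force: [-4.0, -1.1, -2.8]
grip_width: 1.001
grip_force: 1.8
```

Emit:
{"op": "jog_arm", "data": {
  "commands": [
    [1,0.001,0,0,0,0,0],
    [1,0.002,0,0,0,0,0],
    [1,0.003,0,0,0,0,0],
    [1,0.004,0,0,0,0,0],
    [1,0.004,0,0,0,0,0]
  ]
}}

```text
time: 8.22
position: [0.5607, -0.1052, 0.139]
tool_rot: [0.077, -3.138, -0.001]
ft_force: [-7.6, 0.1, 1.3]
grip_width: 1.001
grip_force: 3.8
```

Run:
```python
from h import *
d=cam("top"); im=d["frame"][...,::-1]
cv2.imwrite("pics/t2.png",cv2.resize(im[135:285,295:495],None,fx=4,fy=4,interpolation=cv2.INTER_CUBIC))
```

```text
(no output)
```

View pics/t2.png

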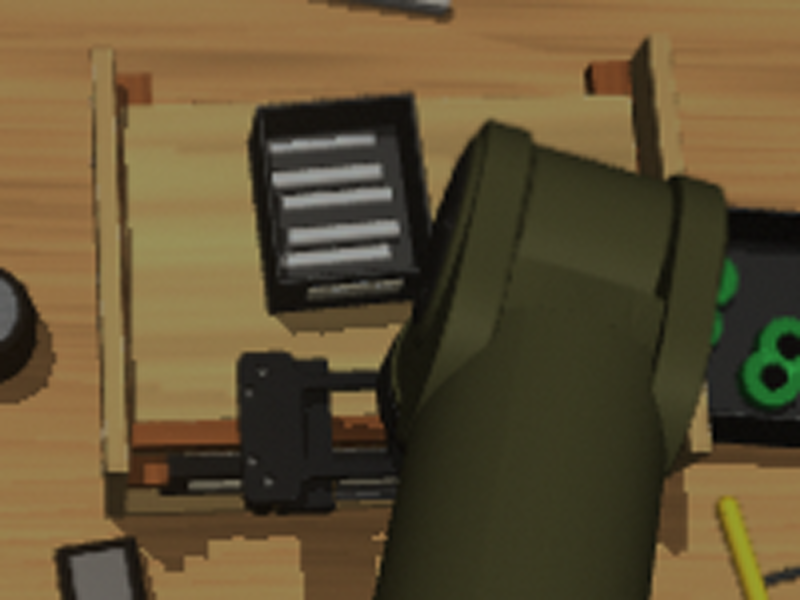

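The top crop shows the board's far edge from (128,105) to (632,95), at or past where the notch far walls were in the first crop, (118,122) and (605,108). The bin is clear of the gripper.

Run:
```python
from h import *
d=cam("top"); q=lambda l:np.array(l)/4+[294.6,134.6]
u=np.array([np.cos(.051),np.sin(.051)]); w=np.array([-u[1],u[0]]); c=np.array([.6748,-.1006])
tor=lambda X:(np.c_[(X[:,:2]-c)@u,(X[:,:2]-c)@w]*1e3).round(1).tolist()
for z in(.137,.147): print("far edge",z,tor(ray(d,q([(128,105),(632,95)]),z)))
print("notch far wall",tor(ray(d,q([(135,121),(615,107)]),.125)))
print("lip back top",tor(ray(d,q([(134,423),(400,415)]),.151)))
```

```text
far edge 0.137 [[96.1, 142.4], [94.7, -146.0]]
far edge 0.147 [[92.2, 142.7], [90.8, -142.8]]
notch far wall [[90.9, 138.4], [92.1, -139.2]]
lip back top [[-91.0, 145.5], [-90.8, 1.6]]
```

Both the far edge and the lip put the board origin at rack x ≈ -5 mm, and the far-edge width fits the dropped height. One more short push should confirm the far wall by the force rise.

Emit:
{"op": "jog_arm", "data": {
  "commands": [
    [1,0.001,0,0,0,0,0],
    [1,0.002,0,0,0,0,0],
    [1,0.003,0,0,0,0,0],
    [1,0.004,0,0,0,0,0],
    [1,0.004,0,0,0,0,0]
  ]
}}

```text
time: 8.73
position: [0.5609, -0.1052, 0.1389]
tool_rot: [0.077, -3.134, -0.002]
ft_force: [-12.7, 0.2, 4.7]
grip_width: 1.001
grip_force: 6.5
```

Emit:
{"op": "jog_arm", "data": {
  "commands": [
    [1,0.001,0,0,0,0,0],
    [1,0.002,0,0,0,0,0],
    [1,0.003,0,0,0,0,0],
    [1,0.003,0,0,0,0,0],
    [1,0.003,0,0,0,0,0]
  ]
}}

```text
time: 9.15
position: [0.561, -0.1054, 0.1389]
tool_rot: [0.077, -3.131, -0.003]
ft_force: [-15.7, -0.6, 7.4]
grip_width: 0.998
grip_force: 8.3
```

Force climbs with no motion, so the board is against the far wall. I'll back straight off, then rise.

Emit:
{"op": "jog_arm", "data": {
  "commands": [
    [1,-0.01,0,0,0,0,0],
    [1,-0.03,-0.002,0,0,0,0],
    [1,-0.06,-0.004,0,0,0,0],
    [1,-0.1,-0.006,0,0,0,0],
    [1,-0.14,-0.008,0,0,0,0]
  ]
}}

```text
time: 9.57
position: [0.4966, -0.1094, 0.14]
tool_rot: [-0.077, 3.136, -0.001]
ft_force: [-0.6, -0.1, 0.6]
grip_width: 0.998
grip_force: 0.0
```

Emit:
{"op": "jog_arm", "data": {
  "commands": [
    [1,-0.03,0,0.03,0,0,0],
    [1,-0.04,0.06,0.09,0,0,0],
    [1,-0.05,0.12,0.15,0,0,0],
    [1,-0.05,0.18,0.2,0,0,0],
    [1,-0.05,0.24,0.24,0,0,0]
  ]
}}

```text
time: 9.98
position: [0.472, 0.0124, 0.263]
tool_rot: [-0.075, 3.132, 0.005]
ft_force: [0.3, 0.1, 0.1]
grip_width: 0.998
grip_force: 0.0
```

Emit:
{"op": "jog_arm", "data": {
  "commands": [
    [1,0,0.08,0,0,0,0],
    [1,0,0.16,0,0,0,0],
    [1,0,0.24,0,0,0,0],
    [1,0,0.32,0,0,0,0],
    [1,0,0.36,0,0,0,0]
  ]
}}

```text
time: 10.4
position: [0.4703, 0.1975, 0.2602]
tool_rot: [-0.086, 3.136, 0.008]
ft_force: [-0.3, 0.5, -0.5]
grip_width: 0.995
grip_force: 0.0
```

Run:
```python
from h import *
d=cam("top"); im=d["frame"][...,::-1]
cv2.imwrite("pics/t3.png",cv2.resize(im[135:285,295:495],None,fx=4,fy=4,interpolation=cv2.INTER_CUBIC))
d=cam("side"); cv2.imwrite("pics/s3.png",d["frame"][...,::-1])
```

```text
(no output)
```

View pics/t3.png

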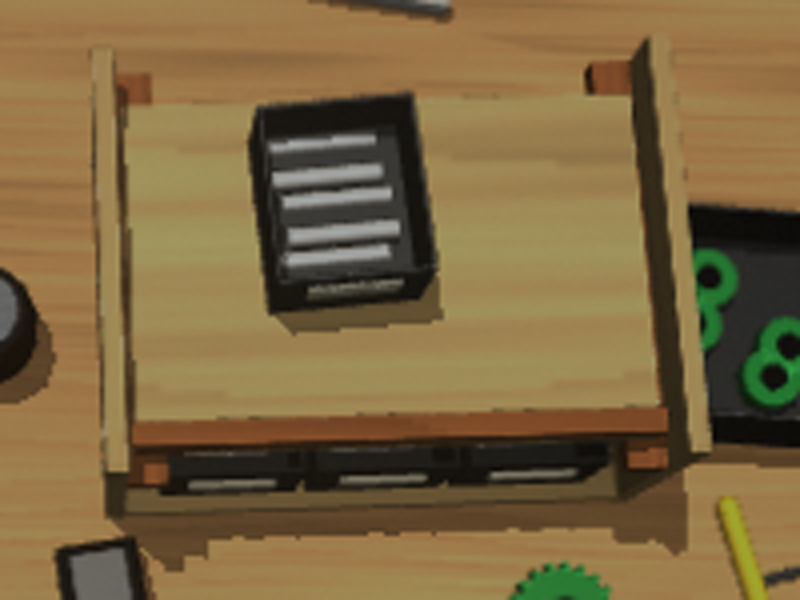

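View pics/s3.png

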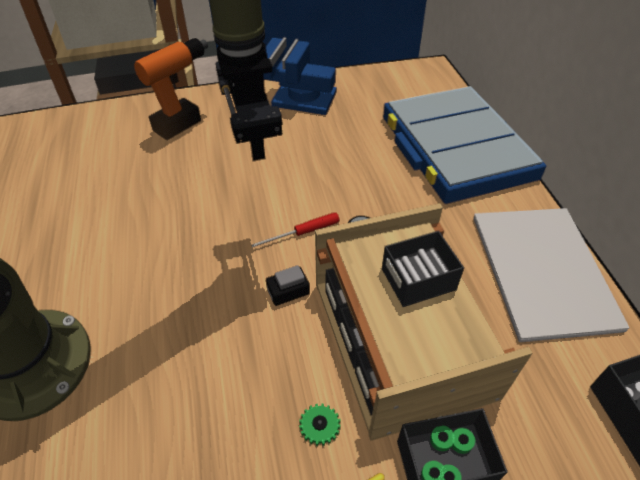

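The hand is clear and the bin is upright, and the lip lies evenly behind the rail fronts in the top crop, at (134,430) to (667,415) px. Before handing in, one two-view check of the far-edge height.

Run:
```python
from h import *
d=cam("side"); g=cv2.GaussianBlur(cv2.cvtColor(d["frame"],cv2.COLOR_RGB2GRAY),(3,3),0).astype(int)
u=np.array([np.cos(.051),np.sin(.051)]); w=np.array([-u[1],u[0]]); c=np.array([.6748,-.1006])
for y in(-.04,-.06,-.08,-.1,-.12):
    A=[np.r_[c+u*x+w*y,z] for x,z in((.0955,.137),(.0915,.147))]
    p=proj(d,A).round(1); r=int(round(p[0][1])); x0=int(p[0][0])-12
    print(p.tolist(),x0,g[r,x0:x0+24].tolist())
```

```text
[[474.4, 303.3], [473.6, 300.4]] 462 [155, 157, 159, 161, 163, 165, 167, 168, 168, 168, 168, 166, 164, 159, 150, 143, 139, 136, 134, 134, 137, 142, 148, 151]
[[480.0, 313.1], [479.3, 310.3]] 468 [155, 156, 158, 160, 162, 164, 166, 167, 168, 168, 167, 166, 165, 158, 149, 142, 139, 138, 137, 139, 143, 148, 150, 150]
[[485.8, 323.3], [485.1, 320.5]] 473 [154, 155, 157, 159, 161, 162, 164, 166, 167, 168, 168, 167, 166, 165, 160, 151, 146, 143, 142, 143, 145, 148, 150, 150]
[[491.7, 333.7], [491.1, 331.0]] 479 [153, 154, 156, 157, 158, 160, 162, 164, 166, 167, 167, 166, 166, 165, 161, 155, 149, 147, 147, 148, 150, 151, 150, 150]
[[497.8, 344.4], [497.2, 341.8]] 485 [153, 154, 155, 156, 158, 159, 161, 164, 166, 166, 166, 166, 165, 163, 158, 153, 151, 149, 150, 151, 152, 151, 150, 150]
```

The side view can't separate the two heights: they differ by under 1 px. The top view does, because lip-to-far-edge length reads 187 mm on the left and 185.5 mm on the right. Dropped should give 186, not dropped about 182–183. The hard stop, which only the notch wall can give, agrees, so I'm handing in.

```bash
python3 -c "
from bench import ctrl; print(ctrl.close_job())"
```

```text
the job is handed in; nothing more can be done
None
```

The board is pushed home against the notch's far wall, the pictures indicate the batten dropped on both sides, the bin is upright and the hand is clear; the job was handed in at about 10.6 s, and no verdict came back.

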